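Slacken the knurled ring and swing the clamp arm off the block

TASK

Free the wood block in the bench clamp: lay a fingertip against the knurled edge of the big ring and roll it anticlockwise as seen from above for two full turns and no further, then push the upright pin on the end of the clamp arm with a fingertip, clockwise as seen from above, until the arm is well clear of the block. Touch and push only: pinch and lift nothing, leave the block lying in its place on the base, and do not disturb the other things on the bench.

Things in the scene. Friction and masses are not known exactly. Their poses are not given: they have to be found in the camera images.
- fixture: the bench clamp, fixed: grey base plate 150 x 205 x 14 mm with a pillar. Origin on the bench top on the axis of pillar, ring and arm; z up, +y along the clamp arm's start direction. The plate spans x -75..75, y -70..135 mm. Two 9 mm dowels beside the arm, 62 mm from the axis, stop it swinging until it has risen 6 mm (1.5 turns of the ring).
- ring_centre (a point): centre of the knurled steel ring on its upright axis, half-way up the rim, 75 mm above the bench at the start. Ring 93 mm across (rim radius 46.5, 36 fine upright ridges), 22 mm high; stud on the axis up to 16 mm above its top. Ring, arm and pin rise 4 mm a turn as it loosens. Drag about 1.5 N at the rim; it stays where left. The arm's top is 4.5 mm below the ring's underside.
- ring_mark (a point): a small dark raised line on the ring's top face, 37 mm from its axis; it goes round with the ring and points along the arm (towards the pin) at the start, and again after each full turn.
- lock_ring (a joint): turn of the knurled ring in rad: 0 fully tight (the start), growing anticlockwise from above (loosening); 6.28 is one full turn, 12.57 two.
- pin_mid (a point): middle of the upright steel pin on the end of the clamp arm, 108 mm from the ring's axis, 72.5 mm above the bench at the start. Pin 14 mm across, standing 26 mm above the arm, with a 22 mm collar in its lowest 4 mm. The arm is a dark steel bar 28 mm wide, 10 mm thick, ending 14 mm beyond the pin; its underside just clears the block at the start.
- clamp_arm (a joint): swing of the clamp arm in rad about the ring's axis: 0 over the block (the start), growing clockwise from above to its stop at 1.3; the arm is past the block's side from about 0.55. It swings with a light drag (under 1 N at the pin) and stays where it is left.
- work_block_mid (a point): centre of the loose dark wood block (60 mm across the arm, 41 mm along it, 35 mm high) that lies on the base plate under the arm's end; its top is 49 mm above the bench. It stays where it lies.
- coupler_mid (a point): bystander: centre of a loose steel and brass air coupler, 88 mm long, 26 mm thick, lying on the bench.
- flap_wheel_mid (a point): bystander: centre of a loose flap wheel, 50 mm across, with a shank, 70 mm long, lying on the bench.
- rubbing_bar_mid (a point): bystander: centre of a loose red polishing bar, 106 x 43 x 33 mm, lying on the bench.
- hold_down: obstacle, fixed: a grey C-shaped screw clamp on the near side of the bench clamp, between it and the robot; about 220 mm high, within 90 mm of its origin (the middle of its foot, on the bench).
- grey_strap: obstacle, fixed: a thin taut grey strap at the left of the bench that rises slanting from its left edge (70 mm nearer the robot and 120 mm further left than its origin) to 0.55 m height (60 mm further away and 110 mm further right than its origin). Pass it on the robot's side when coming from the left.

How it is judged:
On the way:
1. the ring has been loosened two full turns (to a quarter turn) with the arm still over the block (value of joint lock_ring between 11 and 14.14 rad and value of joint clamp_arm below 0.15 rad), for 0.2 s.
At the end, for the whole second after the job is handed in: The ring stands two full turns (within a quarter turn) loosened from its start, the arm is swung at least 0.6 rad and so past the block, both at rest, and the block lies within 15 mm of where it lay (value of joint lock_ring between 11 and 14.14 rad and value of joint clamp_arm above 0.6 rad and velocity of joint lock_ring between -0.05 and 0.05 rad/s and velocity of joint clamp_arm between -0.05 and 0.05 rad/s and distance of work_block_mid from where it was at the start of the episode below 0.015 m and linear speed of work_block below 0.02 m/s); the robot touches nothing.
It fails at once if the ring is unscrewed two and a half turns or more (value of joint lock_ring above 15.7 rad).
It fails at once if the block is lifted or pushed more than 15 mm (distance of work_block_mid from where it was at the start of the episode above 0.015 m or height (world z) of work_block_mid above 0.041 m).
It fails at once if a bystander is lifted or pushed more than 20 mm (distance of any of coupler_mid, flap_wheel_mid, rubbing_bar_mid from where it was at the start of the episode above 0.02 m).
It also fails if it takes over 72 s, if anything falls off the work surface, if the arm or the gripper's body presses on something with over 40 N, if the wrist force passes 120 N, or if a joint passes its speed limit or range.

ROBOT

A 6-joint arm with a two-finger parallel gripper is mounted at the origin on a cart in front of the work surface, level with it; the furniture and walls round the work are solid. World frame = base frame: x ahead of the robot, y to its left, z up, the work surface at z = 0. Lengths are in m, angles in rad, forces in N, time in s.
With the tool pointing down it reaches from about 0.3 to 0.775 m from the base axis. Payload 14.6 kg.
Tool frame: the origin (TCP) lies at the very end of the fingers, on their centre line; the grasp point (between the pads) lies 19 mm behind it; y points along the fingers, z is the direction in which the jaws open and shut, and the axes are right-handed (so a half turn about y gives the same grasp; the last joint's range is limited). The gripper opens to 94 mm and grips with 3 to 60 N. Pads are 16 mm wide; open, the fingers measure 119 mm over their backs; the gripper's body (75 mm by 177 mm) begins 78 mm behind the grasp point.
Start: joints at [1.125, 0.3, 1.521, -0, 1.321, -0.067], TCP at [0.203, 0.511, 0.205] pointing down, gripper open.
Joint ranges: [-3.03, 3.03], [-0.79, 2.21], [0.23, 2.52], [-1.04, 4.18], [0, 3.07], [-2.55, 2.55]. Speed limits (rad/s): [2.22, 2.22, 2.57, 3.14, 3.14, 3.14].

INTERFACE

Orientations are given as [roll, pitch, yaw] about the fixed x, y, z axes, in that order (R = Rz(yaw) Ry(pitch) Rx(roll)).
In Python, from station import get_obs, camera, job gives the robot as it stands.
- The arm moves only by the tool step_arm, never from a script. Its argument "targets" is a list of rows, each a list of 6 numbers: the shift along the tool's x, y, z in mm, then the turn, a rotation vector about the tool's x, y, z in degrees. In form: [[dx, dy, dz, rx, ry, rz], ...]. A call has 1 to 12 rows; each row shifts and turns the commanded pose from where the row before left it, along the tool's axes as they then stand; what a row does not reach is not made up. A row lasts 1/8 s, in which the tool goes at most 62.5 mm and 10.7 degrees, less where a joint would pass 70% of its speed; a pose out of reach is approached as far as the arm can. A call is refused whole if a number of a shift passes 62.5 or a number of a turn 10.7, either way. A call with a gripper value outside its range is refused whole. "gripper" is the opening, from -1 (shut) to 1 (fully open), set as the call begins (left out, the last holds). The fingers move at their own pace and stop on an object; "squeeze" is the grip in N (left out, the last holds). Time passes only in rows, so rows that do not move let the fingers close. It gives the time, the measured TCP pose, the force and the opening at its end, in the units of the state.
- get_obs(): the state, without advancing time (a new reading comes with each control period).
- camera(name): name is "side" or "top" or "wrist"; returns a dict with "pixels" (400x640x3 uint8, red, green, blue), "intrinsics" (3x3 intrinsics, pixels), "R" (3x3) and "t" (3): a world point X has camera coordinates R X + t; the wrist camera has in their place "tool_from_camera" (4x4, takes a point from camera to tool coordinates, whose origin is the TCP and whose axes are the tool frame's). Camera axes: x right, y down, z forward; pixel columns grow to the right and rows downward; lengths in m; the calibration is good to about 2 mm. A picture is of the moment at which its call begins: read the wrist's pose just before it. There is no depth.
- job.hand_in(): hands the job in, once; it reports no verdict.
The state is a dict: "time_s": time; "qpos": joint angles; "joint_vel": joint speeds; "tau": joint torques, N m; "ee_pos": TCP position; "eef_rot": TCP orientation; "force": force on the tool from outside, world axes, zero at the start; "moment": the same for the moment, N m; "grip_width": finger opening in m.
Only numpy, scipy, OpenCV 4.12 (cv2) and the standard library are available. Lean on these libraries where they do the work, as an engineer would, in place of code of your own. Each camera call takes 0.05 s, during which the arm holds its last target.

## Working session

There is one attempt and no reset: what is moved stays moved. The work goes in short steps, Python scripts to look and compute and a tool call to move; the robot and the scene stay as the last step left them, time stands still between calls to the robot, and variables do not carry over. Pictures are saved under pics/ and viewed, and the job is handed in when it is done.

Besides the shell and the picture viewer there is one more tool, called in YAML: its name, and indented under it one key for each argument. step_arm: Moves the arm, as the interface text tells. Its arguments: {"type":"object","properties":{"targets":{"type":"array","items":{"type":"array","items":{"type":"number"}}},"gripper":{"type":"number"},"squeeze":{"type":"number"}},"required":["targets"]}

```bash
ls; mkdir -p pics; python3 - <<'E'
from station import get_obs,camera
import cv2,json
o=get_obs();print(o)
for n in("side","top","wrist"):
    c=camera(n);cv2.imwrite(f"pics/{n}0.png",c["pixels"][:,:,::-1])
    print(n,{k:(v.tolist() if hasattr(v,'tolist') else v) for k,v in c.items() if k!="pixels"})
E
```

```text
pics
{'time_s': 0.0, 'qpos': array([ 1.12541225e+00,  3.00476536e-01,  1.52158320e+00, -5.77096268e-06,
        1.32072452e+00, -6.66118663e-02]), 'joint_vel': array([-0.00010372, -0.00091777, -0.0007803 ,  0.00113032, -0.00078059,
        0.00159701]), 'tau': array([ 5.63646372e-04, -5.31828904e+01, -3.52712417e+01,  7.08940532e-02,
        2.45553948e-02, -1.16721890e-04]), 'ee_pos': array([0.20327223, 0.51076659, 0.20488246]), 'eef_rot': array([-1.57198566e+00,  7.37389146e-05, -3.78770818e-01]), 'force': array([-0.00865257, -1.10677638, -0.2675974 ]), 'moment': array([ 0.01870529, -0.03465963, -0.02279038]), 'grip_width': 0.09397935514650424}
side {'intrinsics': [[493.4804646356891, 0.0, 313.4402677112724], [0.0, 493.4804646356891, 197.77638445812698], [0.0, 0.0, 1.0]], 'R': [[-0.9935752972282845, -0.11272768347985979, -0.010029861165076561], [-0.050652492830804335, 0.5221938226264986, -0.8513212886923186], [0.10120500831357845, -0.8453437649784786, -0.5245488207061942]], 't': [0.5465266693656237, 0.05141748584201685, 1.1070486534511341]}
top {'intrinsics': [[474.56114816556436, 0.0, 319.01823462934533], [0.0, 474.56114816556436, 195.9399590551871], [0.0, 0.0, 1.0]], 'R': [[-0.0071203107116233014, -0.9999509731461677, -0.006881313784606409], [-0.9946186665289971, 0.007793285112089667, -0.1033100813049751], [0.10335864437698875, 0.006108683261878312, -0.9946253941164769]], 't': [0.03167295712281031, 0.5717424694231735, 1.0472313540726992]}
wrist {'intrinsics': [[339.05648723949554, 0.0, 320.7210790441404], [0.0, 339.05648723949554, 202.2007329046909], [0.0, 0.0, 1.0]], 'tool_from_camera': [[-0.000311861448275527, 0.9707535668312001, 0.24007793573533023, -0.06868327680892398], [0.0002867044479580806, -0.24007785074580218, 0.970753595605926, -0.1790717227214304], [0.999999910271493, 0.0003715720342765574, -0.0002034483392491842, 3.63088424009117e-05], [0.0, 0.0, 0.0, 1.0]]}
```

View pics/side0.png

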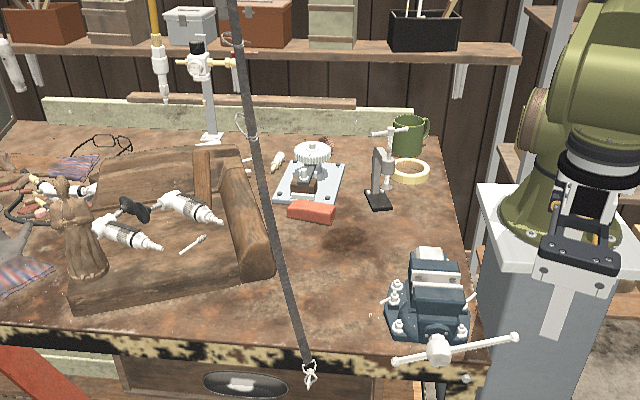

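View pics/top0.png

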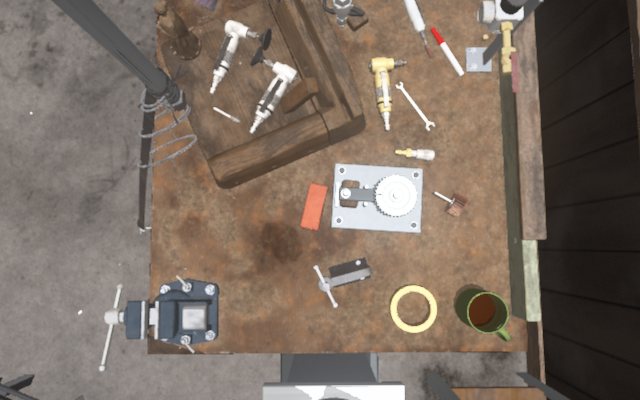

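View pics/wrist0.png

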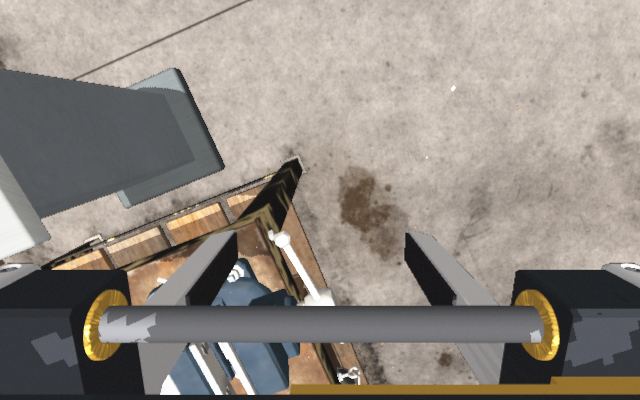

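The side view shows the clamp near (310,180), hold-down at (383,170), red bar at (312,212). The top view shows the ring at about (396,195), the pin at (346,193), the hold-down around (345,275) and the strap foot at (145,230).

```bash
cat > h.py <<'E'
import numpy as np,cv2
from station import get_obs,camera
from scipy.spatial.transform import Rotation as Ro
def ray(c,u,v):
    K=c["intrinsics"];d=np.linalg.inv(K)@np.array([u,v,1.0])
    R,t=np.array(c["R"]),np.array(c["t"]);o=-R.T@t;d=R.T@d
    return o,d/np.linalg.norm(d)
def onz(c,u,v,z):
    o,d=ray(c,u,v);return o+d*(z-o[2])/d[2]
def two(r1,r2):
    (o1,d1),(o2,d2)=r1,r2
    s=np.linalg.lstsq(np.c_[d1,-d2],o2-o1,rcond=None)[0]
    a,b=o1+d1*s[0],o2+d2*s[1];return (a+b)/2,np.linalg.norm(a-b)
def proj(c,X):
    p=np.array(c["intrinsics"])@(np.array(c["R"])@np.array(X)+np.array(c["t"]));return p[:2]/p[2]
def wristcam():
    o=get_obs();c=dict(camera("wrist"))
    T=np.eye(4);T[:3,:3]=Ro.from_euler('xyz',o["eef_rot"]).as_matrix();T[:3,3]=o["ee_pos"]
    W=np.linalg.inv(T@np.array(c["tool_from_camera"]));c["R"]=W[:3,:3];c["t"]=W[:3,3];return c
def crop(img,x0,x1,y0,y1,s,name,grid=20):
    im=cv2.resize(img[y0:y1,x0:x1,::-1],None,fx=s,fy=s,interpolation=cv2.INTER_CUBIC)
    if grid:
        for x in range((x0//grid+1)*grid,x1,grid):cv2.putText(im,str(x),((x-x0)*s,10),0,.35,(255,0,255),1);cv2.line(im,((x-x0)*s,12),((x-x0)*s,18),(255,0,255),1)
        for y in range((y0//grid+1)*grid,y1,grid):cv2.putText(im,str(y),(0,(y-y0)*s),0,.35,(255,0,255),1);cv2.line(im,(22,(y-y0)*s),(28,(y-y0)*s),(255,0,255),1)
    cv2.imwrite("pics/"+name+".png",im)
E
python3 - <<'E'
from h import *
c=camera("top");crop(c["pixels"],300,460,150,320,3,"topc")
s=camera("side");crop(s["pixels"],260,440,110,230,4,"sidec")
E
```

```text
(no output)
```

View pics/topc.png

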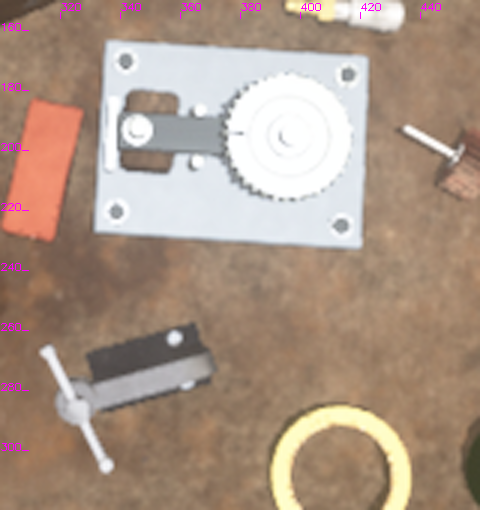

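View pics/sidec.png

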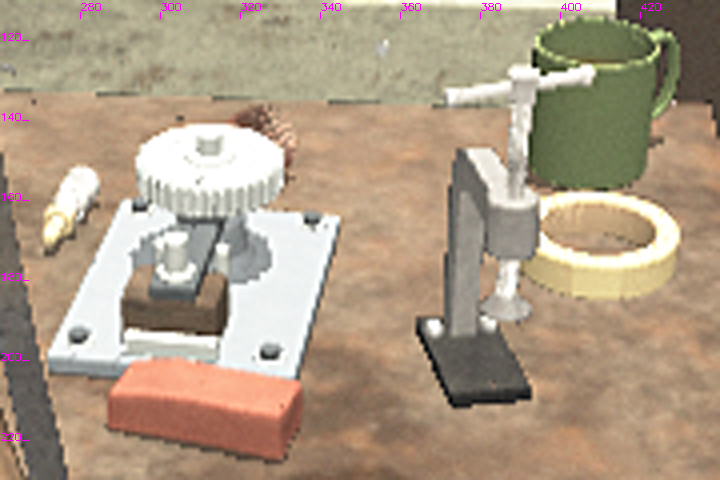

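The top crop shows the ring centred at about (396,195) with its mark at (379,194). The pin is at (346,192), the hold-down handle runs from (313,267) to (333,305) and the arm of its C from (325,285) to (370,268). Next I'll measure these.

```bash
python3 - <<'E'
from h import *
c=camera("top");s=camera("side")
def blob(c,box,thr):
    x0,x1,y0,y1=box;g=cv2.cvtColor(c["pixels"],cv2.COLOR_RGB2GRAY)
    m=np.zeros_like(g);m[y0:y1,x0:x1]=(g[y0:y1,x0:x1]>thr)*255
    return g,m
g,m=blob(c,(365,425,168,222),238)
cs,_=cv2.findContours(m,0,1);k=max(cs,key=cv2.contourArea)
h=cv2.convexHull(k);print("area",cv2.contourArea(k),cv2.fitEllipse(h),cv2.minEnclosingCircle(h))
e=cv2.fitEllipse(h)[0]
for z in(.075,.086):print("ring top-> z",z,onz(c,*e,z))
# side: ring top-face / stud
g2,m2=blob(s,(290,335,138,165),225)
cs,_=cv2.findContours(m2,0,1);k2=max(cs,key=cv2.contourArea);print(cv2.boundingRect(k2),cv2.fitEllipse(cv2.convexHull(k2)))
P,err=two(ray(c,395.5,194.5),ray(s,312,145));print("stud top approx",P,err)
P,err=two(ray(c,345.5,192.5),ray(s,304,169));print("pin top",P,err)
P,err=two(ray(c,379,194.3),ray(s,308,155));print("mark",P,err)
for n,p in dict(a=(335.5,164),b=(422,169),cc=(420.5,232),d=(332,227)).items():print(n,onz(c,*p,.014))
for n,p in dict(hd_h1=(313,267),hd_h2=(335,305),hd_arm=(370,268),hd_scr=(325,285)).items():print(n,onz(c,*p,.20))
P,err=two(ray(c,325,284),ray(s,388,128));print("hd screw top",P,err)
P,err=two(ray(c,313,267),ray(s,371,134));print("hd h1",P,err)
P,err=two(ray(c,335,305),ray(s,406,127));print("hd h2",P,err)
P,err=two(ray(c,370,268),ray(s,376,148));print("hd post top",P,err)
for n,p in dict(f1=(329,268),f2=(365,257)).items():print(n,onz(c,*p,.012))
for n,p in dict(s1=(365,190),s2=(392,207),s3=(372,211),s4=(364,192)).items():print(n,onz(s,*p,.0))
for n,p in dict(bar=(316,206),wheel=(450,203),coup=(415,154)).items():print(n,onz(c,*p,.015))
E
```

```text
area 1240.5 ((396.1763916015625, 194.7562255859375), (40.87899398803711, 41.647151947021484), 125.28954315185547) ((396.30596923828125, 194.44775390625), 21.131418228149414)
ring top-> z 0.075 [ 0.56852963 -0.14045185  0.075     ]
ring top-> z 0.086 [ 0.56737291 -0.13872264  0.086     ]
(294, 141, 37, 18) ((312.00640869140625, 149.40689086914062), (17.452884674072266, 36.737403869628906), 89.7383041381836)
stud top approx [ 0.56737096 -0.13541554  0.09773159] 0.0013431725842823925
pin top [ 0.57385359 -0.02988827  0.08626963] 0.0015477798383728876
mark [ 0.57134231 -0.10162163  0.08651238] 0.005484795752315485
a [ 0.64774144 -0.01124616  0.014     ]
b [ 0.63437235 -0.21113116  0.014     ]
cc [ 0.48907904 -0.2034257   0.014     ]
d [ 0.50195928 -0.00168295  0.014     ]
hd_h1 [0.42008115 0.03861905 0.2       ]
hd_h2 [ 0.34969204 -0.00197848  0.2       ]
hd_arm [ 0.4174935  -0.06840313  0.2       ]
hd_scr [0.38657089 0.01634734 0.2       ]
hd screw top [0.39038681 0.01640801 0.21652432] 0.0012851477723733688
hd h1 [0.42299754 0.03841489 0.21159517] 0.004783911280884007
hd h2 [ 0.35218585 -0.0016889   0.21245503] 0.0019060038920299417
hd post top [ 0.41247989 -0.07581364  0.12526725] 0.0028637532320266897
f1 [0.40911952 0.00601134 0.012     ]
f2 [ 0.43333086 -0.07610662  0.012     ]
s1 [ 0.43135802 -0.09373897  0.        ]
s2 [ 0.36627564 -0.02133866  0.        ]
s3 [0.4128447  0.00051193 0.        ]
s4 [ 0.4335819  -0.08379401  0.        ]
bar [0.55032996 0.03458158 0.015     ]
wheel [ 0.5548675  -0.27268813  0.015     ]
coup [ 0.66951201 -0.19575003  0.015     ]
```

```bash
cat > plan.py <<'E'
from h import *
# plan straight tool-down moves; wp: list of (x,y,z,yaw_deg,nrows); prints rounded rows
def plan(wps,pos=None,yaw=None,q=1):
    o=get_obs()
    if pos is None: pos=np.array(o["ee_pos"])
    if yaw is None: yaw=np.degrees(o["eef_rot"][2])
    pos=np.array(pos,float);rows=[]
    for x,y,z,yw,n in wps:
        dy=(yw-yaw);
        p0=pos.copy();y0=yaw
        for i in range(1,n+1):
            tp=p0+(np.array([x,y,z])-p0)*i/n; ty=y0+dy*i/n
            a=np.radians(yaw);d=(tp-pos)*1000
            r=[d[0]*np.cos(a)+d[1]*np.sin(a),-d[2],-d[0]*np.sin(a)+d[1]*np.cos(a)]
            r=[round(v,q) for v in r];w=round(-(ty-yaw),1)
            pos=pos+np.array([r[0]*np.cos(a)-r[2]*np.sin(a),r[0]*np.sin(a)+r[2]*np.cos(a),-r[1]])/1000
            yaw-=w;rows.append([r[0],r[1],r[2],0,w,0])
    for i in range(0,len(rows),12):print(str(rows[i:i+12]).replace(' ',''))
    print("end",pos.round(4),yaw)
E
python3 - <<'E'
from plan import *
c=camera("top");print("strap foot",onz(c,145,230,0.0))
plan([(.203,.511,.32,-21.7,3),(.33,.15,.32,-81.7,9),(.42,-.20,.32,-160,10),(.60,-.24,.25,-225,8)])
E
```

```text
strap foot [0.49874254 0.43202583 0.        ]
[[np.float64(-0.1),np.float64(-38.2),np.float64(-0.0),0,np.float64(-0.0),0],[np.float64(-0.1),np.float64(-38.2),np.float64(-0.1),0,np.float64(-0.0),0],[np.float64(-0.2),np.float64(-38.2),np.float64(-0.0),0,np.float64(-0.0),0],[np.float64(27.9),np.float64(-0.0),np.float64(-32.1),0,np.float64(6.7),0],[np.float64(31.5),np.float64(-0.0),np.float64(-28.5),0,np.float64(6.6),0],[np.float64(34.6),np.float64(-0.0),np.float64(-24.8),0,np.float64(6.7),0],[np.float64(37.2),np.float64(-0.0),np.float64(-20.5),0,np.float64(6.7),0],[np.float64(39.4),np.float64(-0.0),np.float64(-16.1),0,np.float64(6.6),0],[np.float64(41.0),np.float64(-0.0),np.float64(-11.5),0,np.float64(6.7),0],[np.float64(42.0),np.float64(-0.0),np.float64(-6.5),0,np.float64(6.7),0],[np.float64(42.5),np.float64(-0.0),np.float64(-1.7),0,np.float64(6.6),0],[np.float64(42.4),np.float64(-0.0),np.float64(3.3),0,np.float64(6.7),0]]
[[np.float64(35.9),np.float64(-0.0),np.float64(3.9),0,np.float64(7.8),0],[np.float64(35.1),np.float64(-0.0),np.float64(8.6),0,np.float64(7.9),0],[np.float64(33.6),np
[... 490 characters left out ...]
,[np.float64(8.4),np.float64(-0.0),np.float64(35.1),0,np.float64(7.8),0],[np.float64(-19.4),np.float64(8.7),np.float64(12.4),0,np.float64(8.1),0],[np.float64(-21.0),np.float64(8.8),np.float64(9.5),0,np.float64(8.1),0]]
[[np.float64(-22.2),np.float64(8.7),np.float64(6.5),0,np.float64(8.2),0],[np.float64(-22.8),np.float64(8.8),np.float64(3.3),0,np.float64(8.1),0],[np.float64(-23.0),np.float64(8.7),np.float64(-0.0),0,np.float64(8.1),0],[np.float64(-22.9),np.float64(8.8),np.float64(-3.3),0,np.float64(8.1),0],[np.float64(-22.1),np.float64(8.7),np.float64(-6.4),0,np.float64(8.2),0],[np.float64(-21.0),np.float64(8.8),np.float64(-9.5),0,np.float64(8.1),0]]
end [ 0.6  -0.24  0.25] -225.00266672633092
```

step_arm:
  targets:
    - [0,-38,0,0,0,0]
    - [0,-38,0,0,0,0]
    - [0,-38,0,0,0,0]
    - [28,0,-32,0,6.5,0]
    - [31,0,-29,0,6.5,0]
    - [34,0,-25,0,6.5,0]
    - [37,0,-21,0,6.5,0]
    - [39,0,-16,0,6.5,0]
    - [41,0,-12,0,6.5,0]
    - [42,0,-7,0,7,0]
    - [42,0,-2,0,7,0]
    - [42,0,3,0,7,0]
  gripper: -1

```text
time_s: 1.9
ee_pos: [0.3303, 0.15, 0.3196]
eef_rot: [-1.57, 0.0, -1.43]
force: [0.8, 0.1, 0.3]
grip_width: 0.0006
```

```bash
sed -i 's/rows.append(\[r\[0\],r\[1\],r\[2\],0,w,0\])/rows.append([float(r[0]),float(r[1]),float(r[2]),0,float(w),0])/' plan.py; python3 - <<'E'
from plan import *
plan([(.42,-.20,.32,-160,10),(.615,-.245,.25,-225,8)])
E
```

```text
[[35.9,-0.0,4.0,0,7.8,0],[35.1,-0.1,8.8,0,7.8,0],[33.5,-0.0,13.5,0,7.8,0],[31.4,-0.1,17.9,0,7.8,0],[28.7,0.0,22.0,0,7.8,0],[25.4,-0.0,25.6,0,7.8,0],[21.7,-0.1,28.9,0,7.9,0],[17.5,-0.0,31.6,0,7.8,0],[13.0,-0.1,33.7,0,7.8,0],[8.4,0.0,35.2,0,7.8,0],[-21.0,8.8,13.6,0,8.1,0],[-22.7,8.7,10.5,0,8.1,0]]
[[-23.9,8.8,7.2,0,8.2,0],[-24.8,8.7,3.8,0,8.1,0],[-25.0,8.8,0.2,0,8.1,0],[-24.8,8.7,-3.3,0,8.1,0],[-24.0,8.8,-6.8,0,8.2,0],[-22.9,8.7,-10.2,0,8.1,0]]
end [ 0.615 -0.245  0.25 ] -225.02609354892996
```

step_arm:
  targets:
    - [36,0,4,0,8,0]
    - [35,0,9,0,8,0]
    - [34,0,14,0,8,0]
    - [31,0,18,0,8,0]
    - [29,0,22,0,8,0]
    - [25,0,26,0,8,0]
    - [22,0,29,0,8,0]
    - [17,0,32,0,8,0]
    - [13,0,34,0,8,0]
    - [8,0,35,0,8,0]
    - [-21,9,14,0,8,0]
    - [-23,9,10,0,8,0]

```text
time_s: 3.4
ee_pos: [0.4674, -0.2132, 0.3012]
eef_rot: [-1.571, 0.0, -3.107]
force: [-0.4, -0.7, 0.2]
grip_width: 0.0005
```

```bash
python3 - <<'E'
from plan import *
plan([(.595,-.215,.15,-238,9)])
plan([(.595,-.215,.25,-238,6)])
E
```

```text
[[-14.2,16.8,0.7,0,6.7,0],[-14.1,16.8,-1.0,0,6.6,0],[-13.9,16.8,-2.6,0,6.7,0],[-13.6,16.8,-4.2,0,6.7,0],[-12.9,16.8,-5.7,0,6.6,0],[-12.3,16.8,-7.2,0,6.7,0],[-11.2,16.8,-8.6,0,6.6,0],[-10.3,16.8,-9.8,0,6.7,0],[-9.0,16.8,-11.0,0,6.7,0]]
end [ 0.595 -0.215  0.15 ] -238.0238011666156
[[-21.2,8.5,1.0,0,10.0,0],[-21.1,8.6,-2.7,0,10.0,0],[-20.4,8.5,-6.3,0,10.0,0],[-18.9,8.6,-9.7,0,10.0,0],[-16.9,8.5,-12.9,0,10.0,0],[-14.4,8.5,-15.6,0,10.0,0]]
end [ 0.595  -0.2149  0.25  ] -238.0238011666157
```

step_arm:
  targets:
    - [-14,17,0.7,0,6.7,0]
    - [-14,17,-1,0,6.7,0]
    - [-14,17,-2.6,0,6.7,0]
    - [-13.6,17,-4.2,0,6.7,0]
    - [-13,17,-5.7,0,6.7,0]
    - [-12.3,17,-7.2,0,6.7,0]
    - [-11.2,17,-8.6,0,6.7,0]
    - [-10.3,17,-10,0,6.7,0]
    - [-9,17,-11,0,6.7,0]
    - [0,0,0,0,0,0]

```text
time_s: 4.65
ee_pos: [0.5943, -0.2136, 0.147]
eef_rot: [-1.569, -0.002, 2.13]
force: [0.5, -0.4, 0.4]
grip_width: 0.0006
```

```bash
python3 - <<'E'
from plan import *
w=wristcam();crop(w["pixels"],0,640,0,400,1,"w1",0)
c=camera("top");crop(c["pixels"],300,460,120,320,3,"top1")
s=camera("side");crop(s["pixels"],220,440,30,230,3,"side1")
for z in(.075,.086):print(proj(w,[.5672,-.139,z]))
print(get_obs()["force"],get_obs()["ee_pos"],np.degrees(get_obs()["eef_rot"]),get_obs()["qpos"])
plan([(.604,-.2035,.15,-240,1),(.604,-.2035,.072,-240,4)])
E
```

```text
[300.79879161 302.65874686]
[300.03122876 310.01452021]
[-0.26629178  0.07123484  1.05608637] [ 0.59435664 -0.21403718  0.14932767] [-9.00269348e+01  4.16930879e-02  1.22127399e+02] [-4.03615224e-01  5.27554614e-01  1.33469906e+00 -2.97371756e-05
  1.27847313e+00  2.17725692e+00]
[[3.8,-0.7,-13.8,0,362.1,0],[-0.0,19.5,0.0,0,0.0,0],[-0.0,19.5,0.0,0,0.0,0],[-0.0,19.5,0.0,0,0.0,0],[-0.0,19.5,0.0,0,0.0,0]]
end [ 0.604  -0.2035  0.072 ] -239.9726010851178
```

View pics/w1.png

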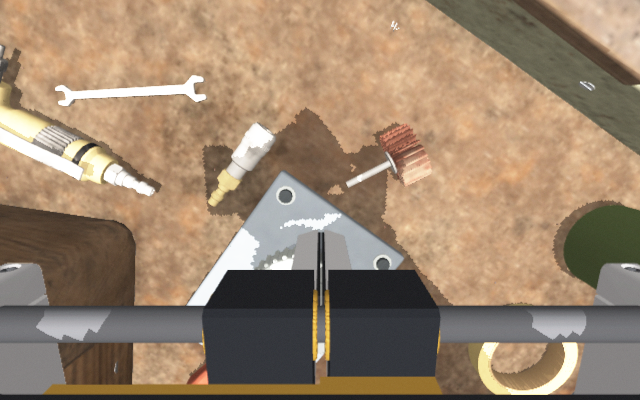

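View pics/side1.png

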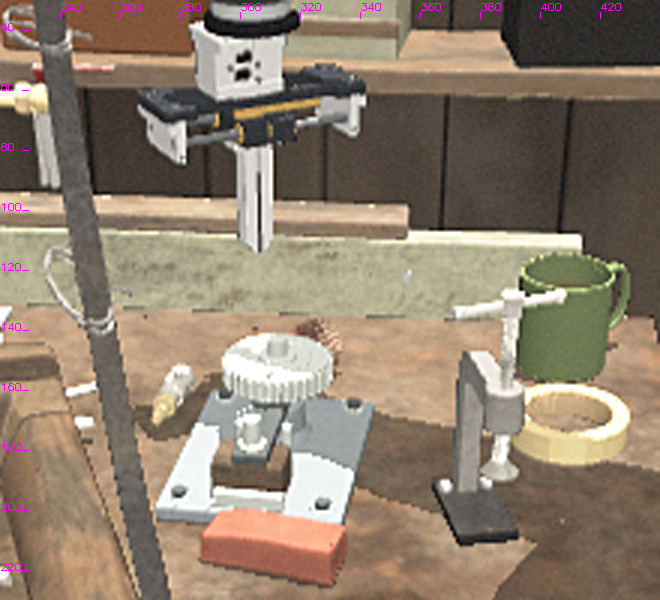

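View pics/top1.png

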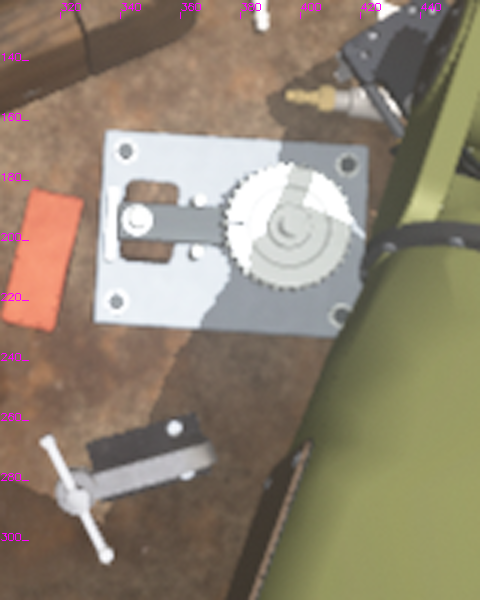

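The wrist view shows mostly bench beyond the clamp, with the ring hidden behind the finger housing. The top view shows the ring clear at (396,195). Next is the descent at a standoff beside the ring.

step_arm:
  targets:
    - [4,0,-14,0,2,0]
    - [0,20,0,0,0,0]
    - [0,20,0,0,0,0]
    - [0,20,0,0,0,0]
    - [0,17.5,0,0,0,0]
    - [0,0,0,0,0,0]

```text
time_s: 5.55
ee_pos: [0.6037, -0.2029, 0.0697]
eef_rot: [-1.57, -0.002, 2.095]
force: [-0.2, 0.4, 0.8]
grip_width: 0.0004
```

```bash
cat > st.py <<'E'
from h import *
C=np.array([.567,-.139])
def st():
    o=get_obs();p=o["ee_pos"][:2]-C
    yaw=o["eef_rot"][2];a=np.array([[np.cos(yaw),np.sin(yaw)],[-np.sin(yaw),np.cos(yaw)]])
    f=a@o["force"][:2]
    print("t",round(o["time_s"],2),"pos",o["ee_pos"].round(4),"r",round(np.hypot(*p)*1000,2),"theta",round(np.degrees(np.arctan2(p[1],p[0])),1),"yaw",round(np.degrees(yaw),1),"F toolx,z,up",f.round(2),round(o["force"][2],2),"q6",o["qpos"][5].round(2))
if __name__=="__main__":st()
E
python3 st.py; python3 - <<'E'
from h import *
s=camera("side");crop(s["pixels"],220,440,30,230,3,"side2")
E
```

```text
t 5.55 pos [ 0.6037 -0.2029  0.0697] r 73.68 theta -60.2 yaw 120.0 F toolx,z,up [ 0.48 -0.02] 0.79 q6 2.24
```

View pics/side2.png

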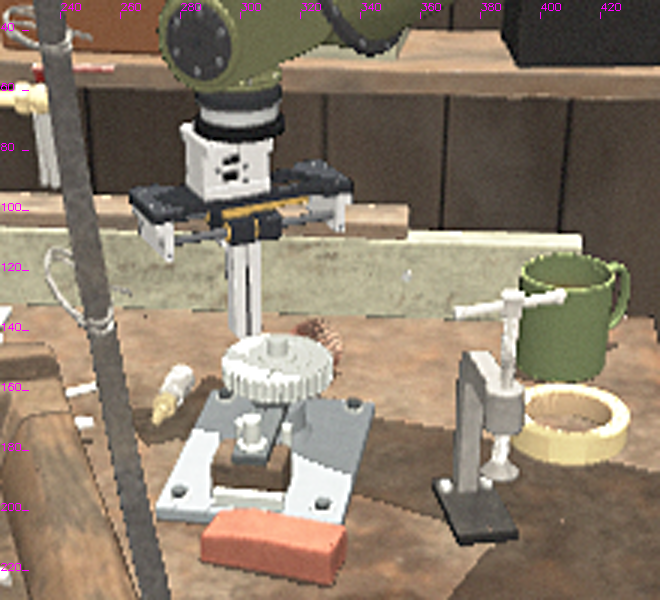

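The finger stands behind the ring, clear of it. Next I approach until contact.

step_arm:
  targets:
    - [9,0,0,0,0,0]
    - [6,0,0,0,0,0]
    - [1,0,0,0,0,0]
    - [1,0,0,0,0,0]
    - [0,0,0,0,0,0]

```text
time_s: 6.22
ee_pos: [0.5958, -0.1884, 0.071]
eef_rot: [-1.571, 0.0, 2.094]
force: [0.5, -0.4, 0.0]
grip_width: 0.0003
```

```bash
python3 st.py
```

```text
t 6.22 pos [ 0.5958 -0.1884  0.071 ] r 57.18 theta -59.7 yaw 120.0 F toolx,z,up [-0.56 -0.22] 0.0 q6 2.25
```

step_arm:
  targets:
    - [1,0,0,0,0,0]
    - [1,0,0,0,0,0]
    - [0,0,0,0,0,0]

```text
time_s: 6.6
ee_pos: [0.5948, -0.1869, 0.071]
eef_rot: [-1.571, 0.001, 2.094]
force: [0.8, -2.0, -0.3]
grip_width: 0.0006
```

```bash
python3 st.py
```

```text
t 6.6 pos [ 0.5948 -0.1869  0.071 ] r 55.38 theta -59.8 yaw 120.0 F toolx,z,up [-2.18  0.29] -0.27 q6 2.26
```

step_arm:
  targets:
    - [1,0,0,0,0,0]
    - [0,0,0,0,0,0]

```text
time_s: 6.85
ee_pos: [0.5947, -0.1866, 0.0711]
eef_rot: [-1.571, 0.002, 2.094]
force: [5.1, -6.7, -3.7]
grip_width: 0.0004
```

```bash
python3 st.py
```

```text
t 6.85 pos [ 0.5947 -0.1866  0.0711] r 55.11 theta -59.8 yaw 120.0 F toolx,z,up [-8.4  -1.06] -3.66 q6 2.26
```

step_arm:
  targets:
    - [0.3,0,-5.7,0,-6,0]
    - [0.3,0,-5.7,0,-6,0]
    - [0.3,0,-5.7,0,-6,0]
    - [0.3,0,-5.7,0,-6,0]

```text
time_s: 7.35
ee_pos: [0.612, -0.1714, 0.0714]
eef_rot: [-1.571, 0.003, 2.516]
force: [5.9, -6.8, -1.3]
grip_width: 0.0005
```

```bash
python3 st.py; python3 - <<'E'
from h import *
c=camera("top");crop(c["pixels"],330,440,150,240,6,"top3")
E
```

```text
t 7.35 pos [ 0.612  -0.1714  0.0714] r 55.48 theta -35.7 yaw 144.2 F toolx,z,up [-8.78  2.08] -1.33 q6 1.87
```

View pics/top3.png

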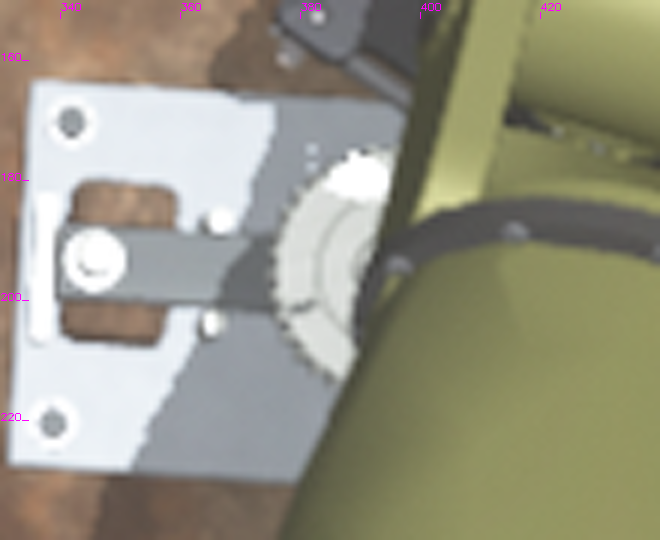

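The mark has moved to (379.5,201), about 23° for a 24° orbit, so the ring follows the finger. I'll continue the orbit.

step_arm:
  targets:
    - [0.3,0,-5.7,0,-6,0]
    - [0.3,0,-5.7,0,-6,0]
    - [0.3,0,-5.7,0,-6,0]
    - [0.3,0,-5.7,0,-6,0]
    - [0.3,0,-5.7,0,-6,0]
    - [0.3,0,-5.7,0,-6,0]

```text
time_s: 8.15
ee_pos: [0.623, -0.1385, 0.0717]
eef_rot: [-1.57, 0.004, -3.138]
force: [8.9, -2.0, -1.2]
grip_width: 0.0006
```

```bash
python3 st.py
```

```text
t 8.15 pos [ 0.623  -0.1385  0.0717] r 56.04 theta 0.5 yaw -179.8 F toolx,z,up [-8.91  2.03] -1.23 q6 1.29
```

step_arm:
  targets:
    - [0.3,0,-5.7,0,-6,0]
    - [0.3,0,-5.7,0,-6,0]
    - [0.3,0,-5.7,0,-6,0]
    - [0.3,0,-5.7,0,-6,0]
    - [0.3,0,-5.7,0,-6,0]
    - [0.3,0,-5.7,0,-6,0]
    - [0.3,0,-5.7,0,-6,0]
    - [0.3,0,-5.7,0,-6,0]

```text
time_s: 9.15
ee_pos: [0.6047, -0.0971, 0.072]
eef_rot: [-1.568, 0.003, -2.3]
force: [6.0, 4.2, 4.1]
grip_width: 0.0002
```

```bash
python3 st.py; python3 - <<'E'
from h import *
c=camera("top");crop(c["pixels"],330,440,150,240,6,"top4")
E
```

```text
t 9.15 pos [ 0.6047 -0.0971  0.072 ] r 56.43 theta 48.0 yaw -131.8 F toolx,z,up [-7.13  1.63] 4.08 q6 0.51
```

View pics/top4.png

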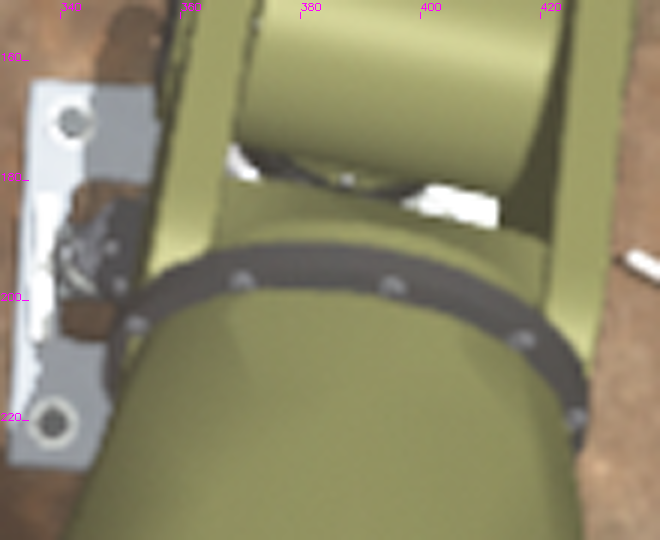

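The arm hides the ring in the top view here, so I'll use the side view from now on. Continuing between ring and pin, which has ample clearance.

step_arm:
  targets:
    - [0.3,0,-5.7,0,-6,0]
    - [0.3,0,-5.7,0,-6,0]
    - [0.3,0,-5.7,0,-6,0]
    - [0.3,0,-5.7,0,-6,0]
    - [0.3,0,-5.7,0,-6,0]
    - [0.3,0,-5.7,0,-6,0]

```text
time_s: 9.95
ee_pos: [0.5734, -0.0831, 0.072]
eef_rot: [-1.569, 0.002, -1.672]
force: [2.5, 7.4, 5.6]
grip_width: 0.0008
```

```bash
python3 st.py; python3 - <<'E'
from h import *
c=camera("side");crop(c["pixels"],250,360,90,220,5,"side4")
E
```

```text
t 9.95 pos [ 0.5734 -0.0831  0.072 ] r 56.27 theta 83.5 yaw -95.8 F toolx,z,up [-7.56  1.72] 5.58 q6 -0.11
```

View pics/side4.png

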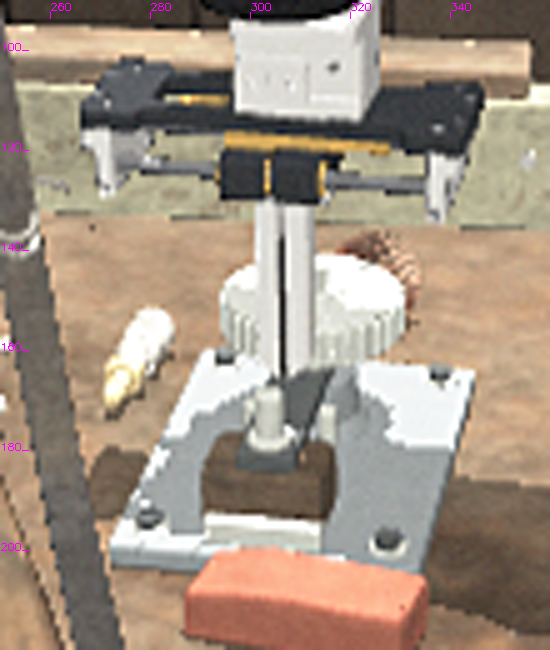

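step_arm:
  targets:
    - [0.3,0,-5.7,0,-6,0]
    - [0.3,0,-5.7,0,-6,0]
    - [0.3,0,-5.7,0,-6,0]
    - [0.3,0,-5.7,0,-6,0]
    - [0.3,0,-5.7,0,-6,0]
    - [0.3,0,-5.7,0,-6,0]
    - [0.3,0,-5.7,0,-6,0]

```text
time_s: 10.88
ee_pos: [0.5346, -0.0936, 0.0713]
eef_rot: [-1.57, 0.001, -0.939]
force: [-2.5, 5.2, 4.2]
grip_width: 0.0004
```

```bash
python3 st.py; python3 - <<'E'
from h import *
c=camera("side");crop(c["pixels"],250,430,90,220,4,"side5")
E
```

```text
t 10.88 pos [ 0.5346 -0.0936  0.0713] r 55.78 theta 125.5 yaw -53.8 F toolx,z,up [-5.66  1.02] 4.25 q6 -0.87
```

View pics/side5.png

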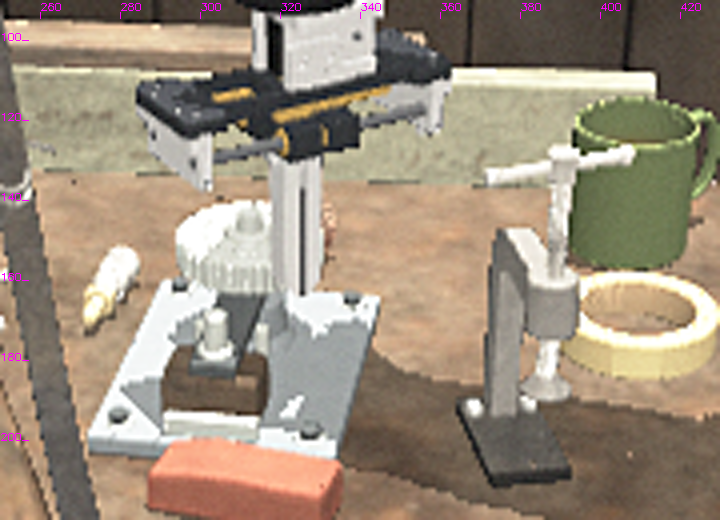

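step_arm:
  targets:
    - [0.5,0,-5.7,0,-6,0]
    - [0.4,0,-5.7,0,-6,0]
    - [0.4,0,-5.7,0,-6,0]
    - [0.3,0,-5.7,0,-6,0]
    - [0.3,0,-5.7,0,-6,0]

```text
time_s: 11.55
ee_pos: [0.5167, -0.1161, 0.071]
eef_rot: [-1.57, 0.002, -0.415]
force: [-3.5, 3.4, 4.4]
grip_width: 0.0007
```

```bash
python3 st.py; python3 - <<'E'
from h import *
c=camera("side");crop(c["pixels"],250,430,90,220,4,"side6")
E
```

```text
t 11.55 pos [ 0.5167 -0.1161  0.071 ] r 55.26 theta 155.5 yaw -23.8 F toolx,z,up [-4.61  1.68] 4.43 q6 -1.45
```

View pics/side6.png

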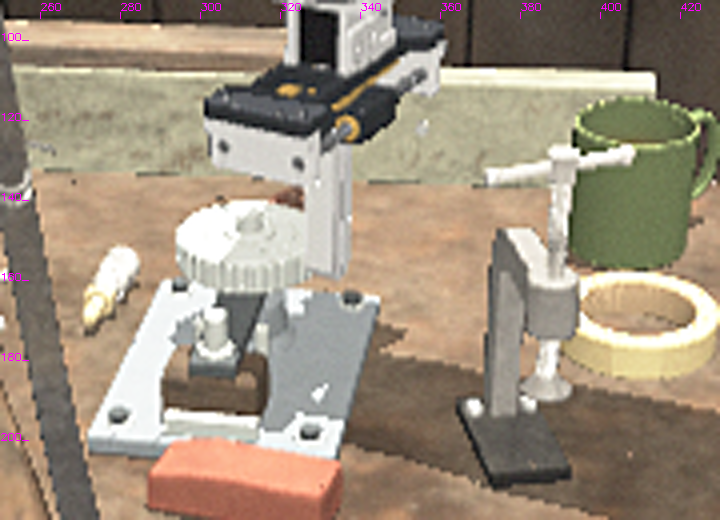

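step_arm:
  targets:
    - [0.6,0,-5.7,0,-6,0]
    - [0.5,0,-5.7,0,-6,0]
    - [0.4,0,-5.7,0,-6,0]
    - [0.3,0,-5.7,0,-6,0]

```text
time_s: 12.1
ee_pos: [0.5122, -0.1387, 0.071]
eef_rot: [-1.57, 0.003, 0.004]
force: [-8.1, 0.6, 5.3]
grip_width: 0.0002
```

```bash
python3 st.py; python3 - <<'E'
from h import *
w=wristcam();crop(w["pixels"],0,640,0,400,1,"w7",0)
c=camera("side");crop(c["pixels"],250,430,90,220,4,"side7")
E
```

```text
t 12.1 pos [ 0.5122 -0.1387  0.071 ] r 54.81 theta 179.7 yaw 0.2 F toolx,z,up [-8.09  0.62] 5.27 q6 -1.91
```

View pics/side7.png

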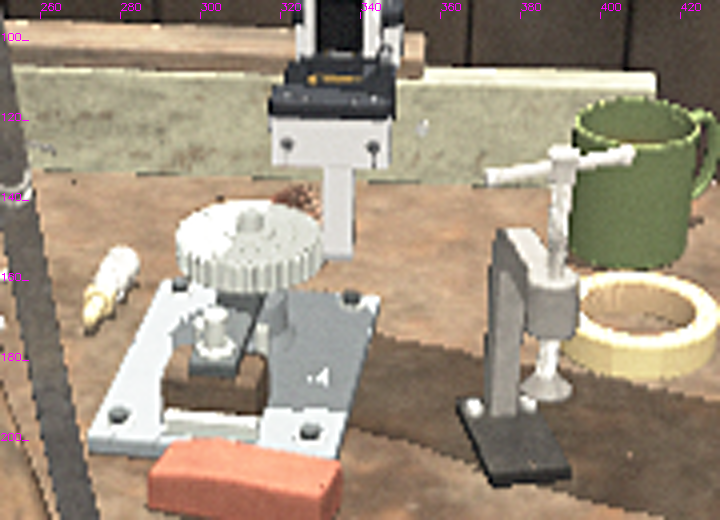

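View pics/w7.png

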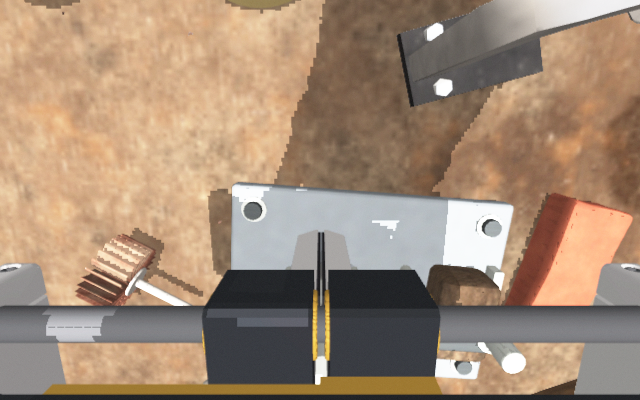

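Disengage, and swing back clockwise in the air (radius ~64 mm).

step_arm:
  targets:
    - [-5,0,0,0,0,0]
    - [-4,0,0,0,0,0]
    - [1,0,11,0,10,0]
    - [1,0,11,0,10,0]
    - [1,0,11,0,10,0]
    - [1,0,11,0,10,0]
    - [1,0,11,0,10,0]
    - [1,0,11,0,10,0]
    - [1,0,11,0,10,0]
    - [1,0,11,0,10,0]
    - [1,0,11,0,10,0]
    - [1,0,11,0,10,0]

```text
time_s: 13.7
ee_pos: [0.5791, -0.0766, 0.0709]
eef_rot: [-1.571, 0.0, -1.751]
force: [-0.2, -1.0, -0.2]
grip_width: 0.0004
```

```bash
python3 st.py; python3 - <<'E'
from h import *
c=camera("side");crop(c["pixels"],250,430,90,220,4,"side8")
E
```

```text
t 13.7 pos [ 0.5791 -0.0766  0.0709] r 63.52 theta 79.0 yaw -100.3 F toolx,z,up [ 1.08 -0.05] -0.2 q6 -0.01
```

View pics/side8.png

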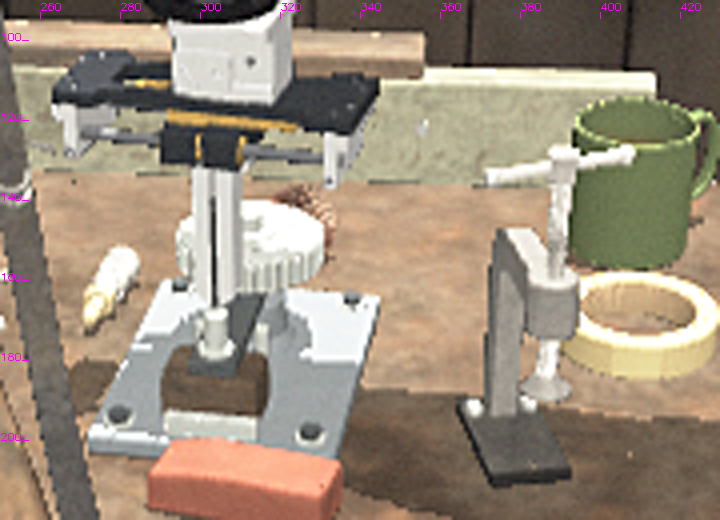

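step_arm:
  targets:
    - [1,0,11,0,10,0]
    - [1,0,11,0,10,0]
    - [1,0,11,0,10,0]
    - [1,0,11,0,10,0]
    - [1,0,11,0,10,0]
    - [1,0,11,0,10,0]
    - [1,0,11,0,10,0]
    - [1,0,11,0,10,0]
    - [1,0,11,0,10,0]
    - [1,0,11,0,10,0]
    - [1,0,11,0,10,0]
    - [1,0,11,0,10,0]

```text
time_s: 15.25
ee_pos: [0.6156, -0.1804, 0.0708]
eef_rot: [-1.571, -0.0, 2.441]
force: [0.1, -0.4, -0.2]
grip_width: 0.0004
```

step_arm:
  targets:
    - [1,0,11,0,10,0]
    - [1,0,11,0,10,0]
    - [0,0,0,0,0,0]

```text
time_s: 15.62
ee_pos: [0.5986, -0.1945, 0.071]
eef_rot: [-1.571, -0.0, 2.097]
force: [0.3, 0.4, 0.7]
grip_width: 0.0008
```

```bash
python3 st.py; python3 - <<'E'
from h import *
c=camera("top");crop(c["pixels"],330,440,150,240,6,"top9")
c=camera("side");crop(c["pixels"],280,340,130,180,10,"side9")
E
```

```text
t 15.62 pos [ 0.5986 -0.1945  0.071 ] r 63.86 theta -60.3 yaw 120.1 F toolx,z,up [ 0.19 -0.48] 0.73 q6 2.24
```

View pics/top9.png

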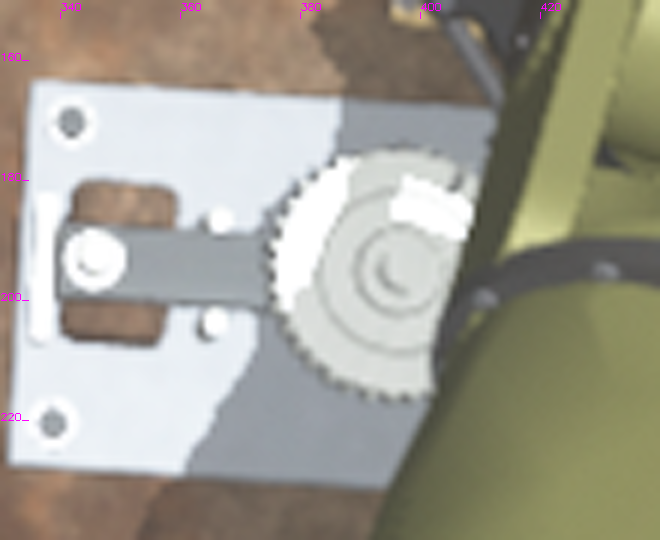

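View pics/side9.png

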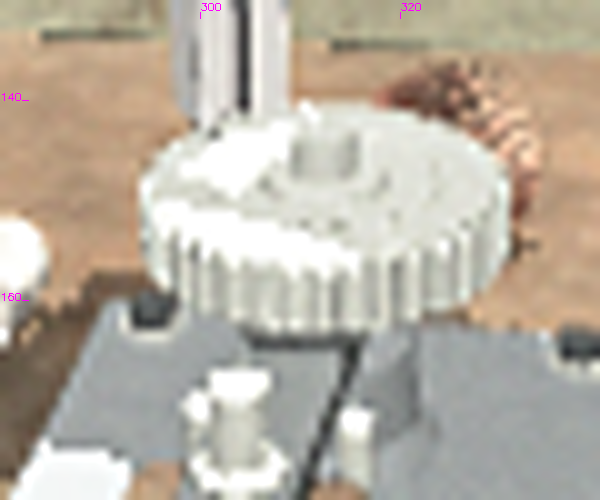

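In the top view the mark is now at (404.5,180.5), a turn of about 243°, which agrees with the orbit, and the arm is still over the block. Starting the second stroke.

step_arm:
  targets:
    - [5,-3,0,0,0,0]
    - [3,0,0,0,0,0]
    - [1,0,0,0,0,0]
    - [0.7,0,0,0,0,0]
    - [0,0,0,0,0,0]

```text
time_s: 16.35
ee_pos: [0.5949, -0.1866, 0.0743]
eef_rot: [-1.572, 0.002, 2.095]
force: [4.6, -5.6, -0.1]
grip_width: 0.0006
```

```bash
python3 st.py
```

```text
t 16.35 pos [ 0.5949 -0.1866  0.0743] r 55.16 theta -59.6 yaw 120.0 F toolx,z,up [-7.18 -1.15] -0.1 q6 2.26
```

step_arm:
  targets:
    - [0.3,0,-5.7,0,-6,0]
    - [0.3,0,-5.7,0,-6,0]
    - [0.3,0,-5.7,0,-6,0]
    - [0.3,0,-5.7,0,-6,0]
    - [0.3,0,-5.7,0,-6,0]
    - [0.3,0,-5.7,0,-6,0]
    - [0.3,0,-5.7,0,-6,0]
    - [0.3,0,-5.7,0,-6,0]
    - [0.3,0,-5.7,0,-6,0]
    - [0.3,0,-5.7,0,-6,0]

```text
time_s: 17.6
ee_pos: [0.6231, -0.1387, 0.0749]
eef_rot: [-1.57, 0.004, -3.138]
force: [9.3, -1.8, 1.8]
grip_width: 0.0003
```

```bash
python3 st.py
```

```text
t 17.6 pos [ 0.6231 -0.1387  0.0749] r 56.11 theta 0.3 yaw -179.8 F toolx,z,up [-9.3   1.86] 1.78 q6 1.29
```

step_arm:
  targets:
    - [0.3,0,-5.7,0,-6,0]
    - [0.3,0,-5.7,0,-6,0]
    - [0.3,0,-5.7,0,-6,0]
    - [0.3,0,-5.7,0,-6,0]
    - [0.3,0,-5.7,0,-6,0]
    - [0.3,0,-5.7,0,-6,0]
    - [0.3,0,-5.7,0,-6,0]
    - [0.3,0,-5.7,0,-6,0]
    - [0.3,0,-5.7,0,-6,0]
    - [0.3,0,-5.7,0,-6,0]
    - [0.3,0,-5.7,0,-6,0]
    - [0.3,0,-5.7,0,-6,0]

```text
time_s: 19.1
ee_pos: [0.5849, -0.0856, 0.0751]
eef_rot: [-1.568, 0.002, -1.881]
force: [3.6, 6.3, 6.1]
grip_width: 0.0005
```

```bash
python3 st.py
```

```text
t 19.1 pos [ 0.5849 -0.0856  0.0751] r 56.35 theta 71.4 yaw -107.7 F toolx,z,up [-7.07  1.47] 6.05 q6 0.1
```

step_arm:
  targets:
    - [0.3,0,-5.7,0,-6,0]
    - [0.4,0,-5.7,0,-6,0]
    - [0.3,0,-5.7,0,-6,0]
    - [0.4,0,-5.7,0,-6,0]
    - [0.3,0,-5.7,0,-6,0]
    - [0.4,0,-5.7,0,-6,0]
    - [0.4,0,-5.7,0,-6,0]
    - [0.4,0,-5.7,0,-6,0]
    - [0.4,0,-5.7,0,-6,0]

```text
time_s: 20.23
ee_pos: [0.5346, -0.0938, 0.0743]
eef_rot: [-1.57, 0.002, -0.938]
force: [-4.1, 9.6, 6.7]
grip_width: 0.0007
```

```bash
python3 st.py
```

```text
t 20.23 pos [ 0.5346 -0.0938  0.0743] r 55.59 theta 125.6 yaw -53.7 F toolx,z,up [-10.14   2.37] 6.74 q6 -0.88
```

step_arm:
  targets:
    - [0.3,0,-5.7,0,-6,0]
    - [0.4,0,-5.7,0,-6,0]
    - [0.4,0,-5.7,0,-6,0]
    - [0.4,0,-5.7,0,-6,0]
    - [0.4,0,-5.7,0,-6,0]
    - [0.3,0,-5.7,0,-6,0]
    - [0.4,0,-5.7,0,-6,0]
    - [0.4,0,-5.7,0,-6,0]
    - [0.3,0,-5.7,0,-6,0]

```text
time_s: 21.35
ee_pos: [0.5121, -0.1392, 0.0739]
eef_rot: [-1.57, 0.003, 0.004]
force: [-5.3, 1.0, 5.3]
grip_width: 0.0003
```

```bash
python3 st.py; python3 - <<'E'
from h import *
c=camera("side");crop(c["pixels"],250,430,90,220,4,"side10")
E
```

```text
t 21.35 pos [ 0.5121 -0.1392  0.0739] r 54.88 theta -179.8 yaw 0.2 F toolx,z,up [-5.28  1.05] 5.28 q6 -1.91
```

View pics/side10.png

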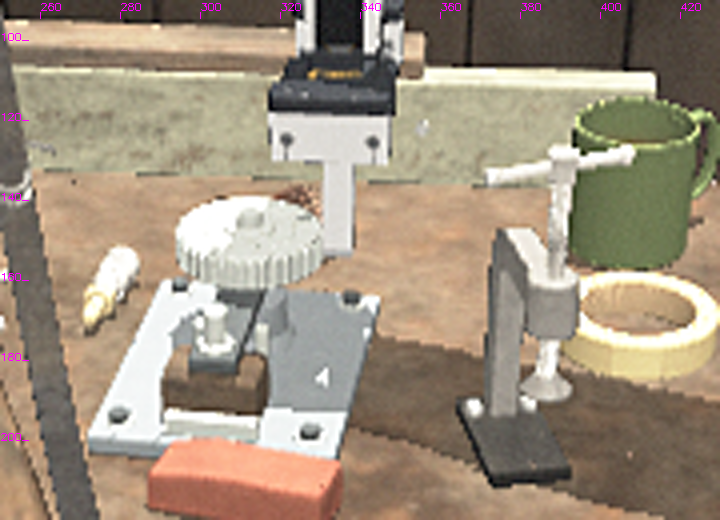

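step_arm:
  targets:
    - [-5,0,0,0,0,0]
    - [-4,0,0,0,0,0]
    - [1,0,11,0,10,0]
    - [1,0,11,0,10,0]
    - [1,0,11,0,10,0]
    - [1,0,11,0,10,0]
    - [1,0,11,0,10,0]
    - [1,0,11,0,10,0]
    - [1,0,11,0,10,0]
    - [1,0,11,0,10,0]
    - [1,0,11,0,10,0]
    - [1,0,11,0,10,0]

```text
time_s: 22.9
ee_pos: [0.5789, -0.0771, 0.074]
eef_rot: [-1.571, 0.0, -1.751]
force: [0.3, 0.3, 0.3]
grip_width: 0.0005
```

step_arm:
  targets:
    - [1,0,11,0,10,0]
    - [1,0,11,0,10,0]
    - [1,0,11,0,10,0]
    - [1,0,11,0,10,0]
    - [1,0,11,0,10,0]
    - [1,0,11,0,10,0]
    - [1,0,11,0,10,0]
    - [1,0,11,0,10,0]
    - [1,0,11,0,10,0]
    - [1,0,11,0,10,0]
    - [1,0,11,0,10,0]
    - [1,0,11,0,10,0]

```text
time_s: 24.4
ee_pos: [0.6156, -0.1808, 0.0738]
eef_rot: [-1.571, -0.0, 2.437]
force: [-0.3, 0.1, 0.2]
grip_width: 0.0008
```

step_arm:
  targets:
    - [1,0,11,0,10,0]
    - [1,0,11,0,10,0]
    - [0,0,0,0,0,0]

```text
time_s: 24.78
ee_pos: [0.5986, -0.1949, 0.074]
eef_rot: [-1.571, -0.0, 2.094]
force: [0.4, -0.2, -0.0]
grip_width: 0.0008
```

```bash
python3 st.py; python3 - <<'E'
from h import *
c=camera("top");crop(c["pixels"],330,440,150,240,6,"top11")
E
```

```text
t 24.77 pos [ 0.5986 -0.1949  0.074 ] r 64.22 theta -60.5 yaw 120.0 F toolx,z,up [-0.33 -0.27] -0.03 q6 2.24
```

View pics/top11.png

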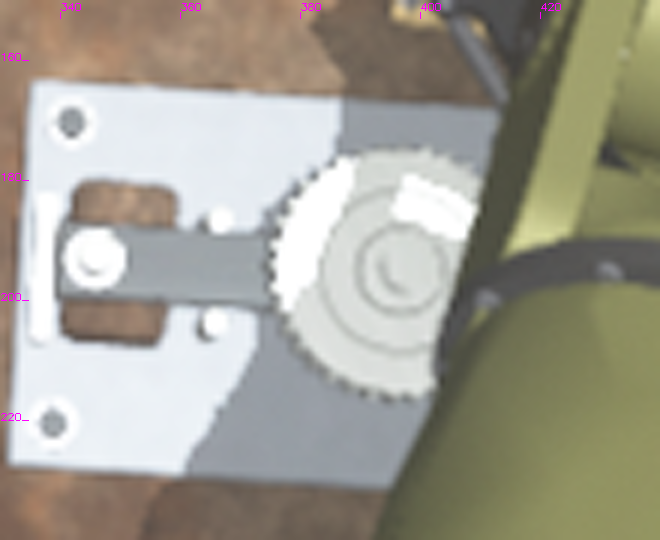

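The mark is not visible in the top view. By the count it should lie under the robot arm, near (405,209). I'll check the side view.

```bash
python3 - <<'E'
from h import *
s=camera("side");t=camera("top")
for th in range(185,241,10):
    a=np.radians(th);X=[.5675+.037*np.cos(a),-.1385+.037*np.sin(a),.0915]
    print(th,proj(s,X).round(1),proj(t,X).round(1))
crop(s["pixels"],280,340,125,175,12,"side12",5)
w=wristcam()
E
```

```text
185 [327.2 146.8] [398.4 211.6]
195 [327.  145.7] [401.4 211.1]
205 [326.3 144.6] [404.2 210. ]
215 [325.2 143.6] [406.8 208.5]
225 [323.8 142.7] [409.1 206.5]
235 [322.  141.9] [410.9 204.2]
```

View pics/side12.png

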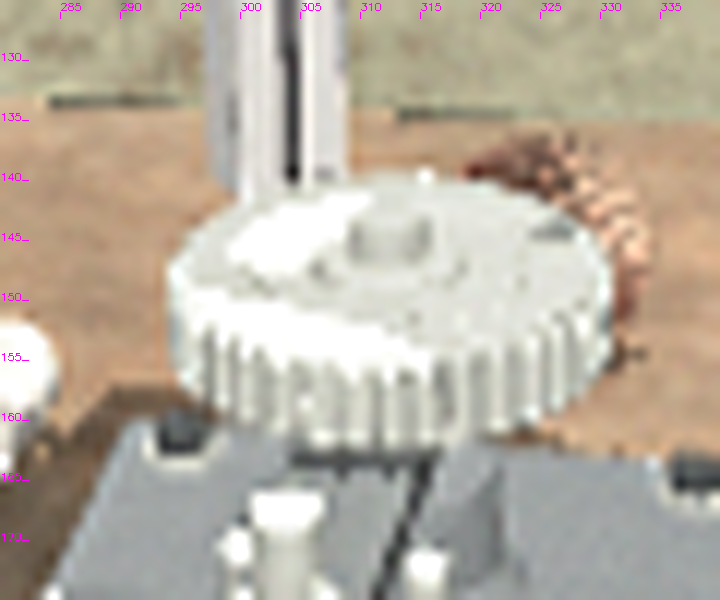

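The mark is at (325.5,144.3) in the side view, which puts it at about 210°. That makes the turn about 483°, leaving about 237°. Starting the third stroke.

step_arm:
  targets:
    - [5,-3,0,0,0,0]
    - [3,0,0,0,0,0]
    - [1,0,0,0,0,0]
    - [1,0,0,0,0,0]
    - [0,0,0,0,0,0]

```text
time_s: 25.6
ee_pos: [0.5945, -0.1868, 0.0773]
eef_rot: [-1.572, 0.002, 2.094]
force: [3.3, -4.7, -0.6]
grip_width: 0.0004
```

```bash
python3 st.py
```

```text
t 25.6 pos [ 0.5945 -0.1868  0.0773] r 55.15 theta -60.1 yaw 120.0 F toolx,z,up [-5.74 -0.52] -0.6 q6 2.26
```

step_arm:
  targets:
    - [0.4,0,-5.7,0,-6,0]
    - [0.4,0,-5.7,0,-6,0]
    - [0.3,0,-5.7,0,-6,0]
    - [0.3,0,-5.7,0,-6,0]
    - [0.3,0,-5.7,0,-6,0]
    - [0.3,0,-5.7,0,-6,0]
    - [0.3,0,-5.7,0,-6,0]
    - [0.3,0,-5.7,0,-6,0]
    - [0.3,0,-5.7,0,-6,0]
    - [0.3,0,-5.7,0,-6,0]

```text
time_s: 26.85
ee_pos: [0.6229, -0.1388, 0.078]
eef_rot: [-1.57, 0.005, -3.138]
force: [10.5, -1.1, 1.8]
grip_width: 0.0006
```

step_arm:
  targets:
    - [0.3,0,-5.7,0,-6,0]
    - [0.3,0,-5.7,0,-6,0]
    - [0.3,0,-5.7,0,-6,0]
    - [0.3,0,-5.7,0,-6,0]
    - [0.3,0,-5.7,0,-6,0]
    - [0.3,0,-5.7,0,-6,0]
    - [0.3,0,-5.7,0,-6,0]
    - [0.3,0,-5.7,0,-6,0]
    - [0.3,0,-5.7,0,-6,0]
    - [0.3,0,-5.7,0,-6,0]
    - [0.3,0,-5.7,0,-6,0]
    - [0.3,0,-5.7,0,-6,0]

```text
time_s: 28.35
ee_pos: [0.5846, -0.0856, 0.0783]
eef_rot: [-1.568, 0.002, -1.881]
force: [5.1, 7.3, 7.5]
grip_width: 0.0005
```

```bash
python3 st.py; python3 - <<'E'
from h import *
c=camera("side");crop(c["pixels"],270,350,120,220,6,"side13")
E
```

```text
t 28.35 pos [ 0.5846 -0.0856  0.0783] r 56.28 theta 71.7 yaw -107.8 F toolx,z,up [-8.47  2.64] 7.5 q6 0.1
```

View pics/side13.png

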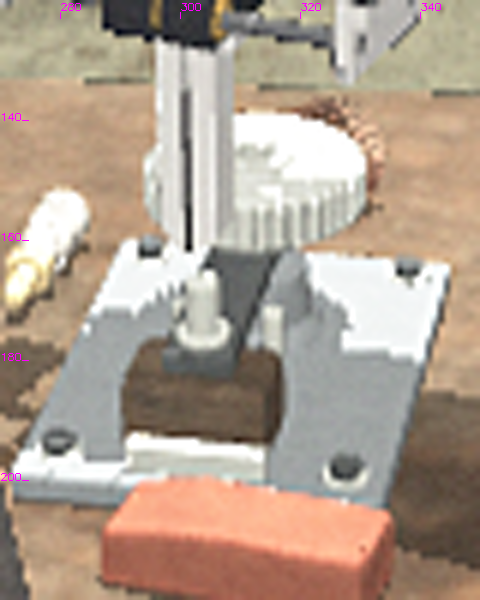

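The arm is still over the block, with the pin at (303,170). Continuing.

step_arm:
  targets:
    - [0.3,0,-5.7,0,-6,0]
    - [0.4,0,-5.7,0,-6,0]
    - [0.3,0,-5.7,0,-6,0]
    - [0.3,0,-5.7,0,-6,0]
    - [0.3,0,-5.7,0,-6,0]
    - [0.4,0,-5.7,0,-6,0]
    - [0.3,0,-5.7,0,-6,0]
    - [0.4,0,-5.7,0,-6,0]
    - [0.4,0,-5.7,0,-6,0]

```text
time_s: 29.52
ee_pos: [0.5343, -0.094, 0.0773]
eef_rot: [-1.57, 0.002, -0.939]
force: [-2.2, 7.2, 4.6]
grip_width: 0.0006
```

step_arm:
  targets:
    - [0.3,0,-5.7,0,-6,0]
    - [0.4,0,-5.7,0,-6,0]
    - [0.4,0,-5.7,0,-6,0]
    - [0.4,0,-5.7,0,-6,0]
    - [0.4,0,-5.7,0,-6,0]
    - [0.3,0,-5.7,0,-6,0]
    - [0.4,0,-5.7,0,-6,0]

```text
time_s: 30.4
ee_pos: [0.513, -0.1277, 0.0769]
eef_rot: [-1.57, 0.002, -0.206]
force: [-3.7, 2.7, 1.4]
grip_width: 0.0002
```

```bash
python3 st.py; python3 - <<'E'
from h import *
c=camera("side");crop(c["pixels"],280,340,125,200,8,"side14")
E
```

```text
t 30.4 pos [ 0.513  -0.1277  0.0769] r 55.13 theta 168.1 yaw -11.8 F toolx,z,up [-4.17  1.93] 1.37 q6 -1.68
```

View pics/side14.png

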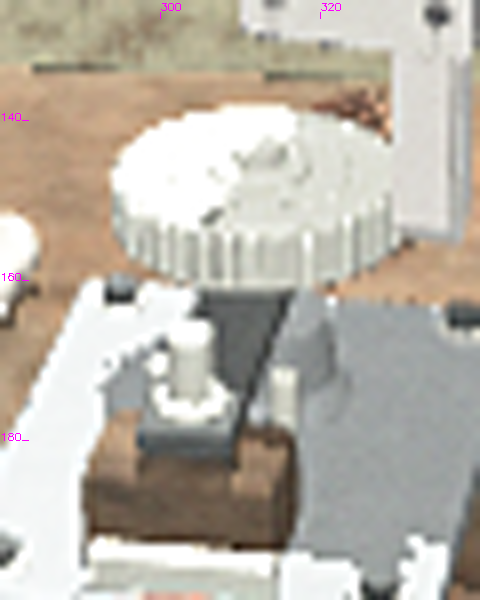

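```bash
python3 - <<'E'
from h import *
s=camera("side")
for z,uv in((.094,(305,152.3)),(.094,(304.5,152.5))):
    P=onz(s,*uv,z);d=P[:2]-[.5675,-.1385];print(P,np.degrees(np.arctan2(d[1],d[0])),np.hypot(*d))
E
```

```text
[ 0.58125396 -0.10094235  0.094     ] 69.88679736630785 0.03999685954378461
[ 0.58232754 -0.09974693  0.094     ] 69.06235062349926 0.04149284334557043
```

The mark is at (305,152), about 70–77° against a target of 86°. Two more rows bring it to two turns, then I back off.

step_arm:
  targets:
    - [0.5,0,-5.7,0,-6,0]
    - [0.4,0,-5.7,0,-6,0]
    - [-4,0,0,0,0,0]
    - [-6,0,0,0,0,0]
    - [0,0,0,0,0,0]

```text
time_s: 31.12
ee_pos: [0.5026, -0.1392, 0.077]
eef_rot: [-1.571, -0.0, -0.002]
force: [0.2, 0.2, -0.2]
grip_width: 0.0007
```

```bash
python3 st.py; python3 - <<'E'
from h import *
s=camera("side");crop(s["pixels"],280,340,125,200,8,"side15")
t=camera("top");crop(t["pixels"],330,440,150,240,6,"top15")
E
```

```text
t 31.12 pos [ 0.5026 -0.1392  0.077 ] r 64.42 theta -179.8 yaw -0.1 F toolx,z,up [0.17 0.2 ] -0.22 q6 -1.91
```

View pics/side15.png

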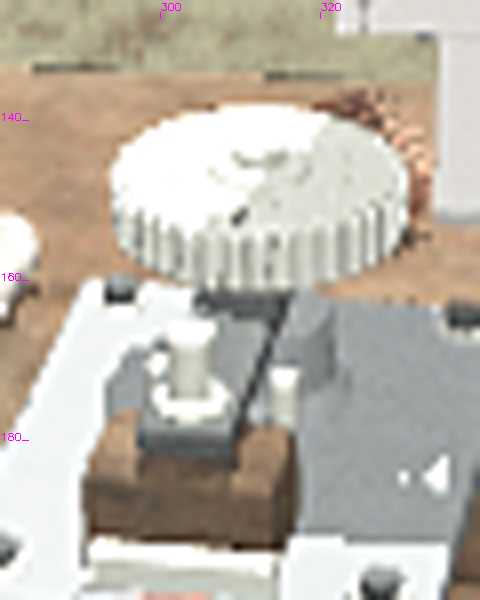

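View pics/top15.png

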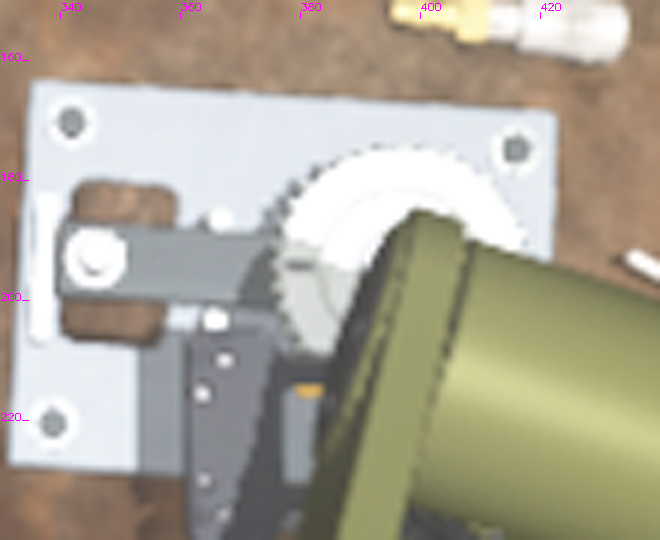

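The mark has returned to the arm line at (379,194) in the top view. Two turns are done (243+240+237°) and the arm is unmoved. Next the finger goes to the near side of the pin.

step_arm:
  targets:
    - [0,-3,25,0,0,0]
    - [0,0,25,0,0,0]
    - [0,0,20,0,0,0]
    - [15,0,14,0,0,0]
    - [15,0,14,0,0,0]
    - [12,0,12,0,4,0]
    - [0,0,0,0,0,0]

```text
time_s: 32.1
ee_pos: [0.5459, -0.0289, 0.0797]
eef_rot: [-1.571, -0.0, -0.069]
force: [-0.2, -0.8, 0.4]
grip_width: 0.0005
```

```bash
python3 st.py; python3 - <<'E'
from h import *
s=camera("side");crop(s["pixels"],260,440,90,220,4,"side16")
t=camera("top");crop(t["pixels"],320,440,150,250,5,"top16")
E
```

```text
t 32.1 pos [ 0.5459 -0.0289  0.0797] r 112.15 theta 100.9 yaw -3.9 F toolx,z,up [-0.16 -0.78] 0.36 q6 -1.62
```

View pics/side16.png

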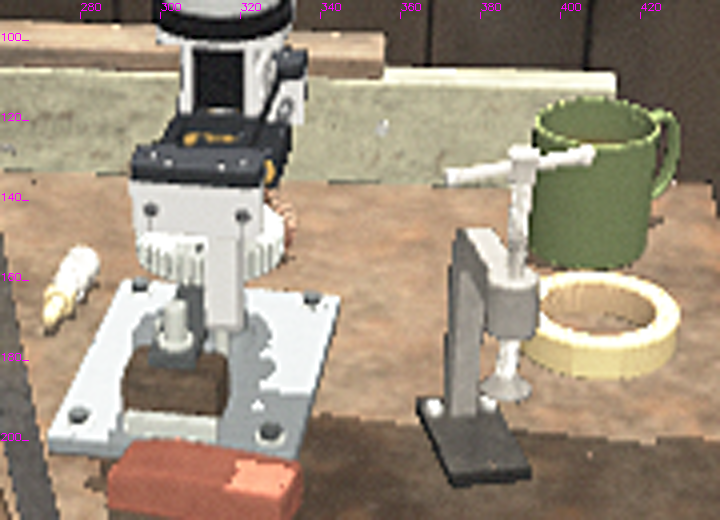

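View pics/top16.png

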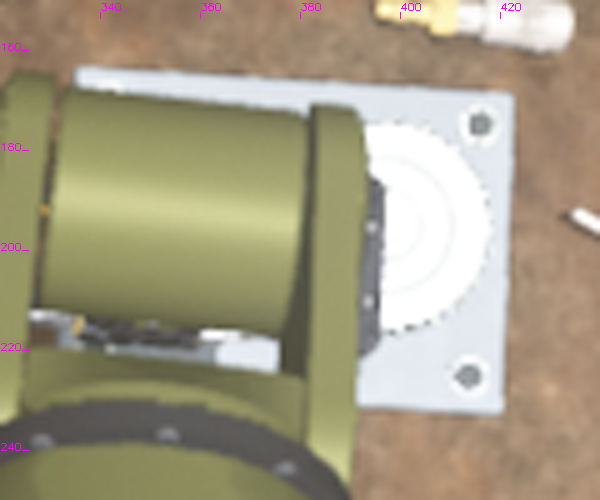

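The finger at (315,170) in the side view is next to the pin at (303,168). Closing in and pushing gently.

step_arm:
  targets:
    - [5,0,0,0,0,0]
    - [4,0,0,0,0,0]
    - [3,0,0,0,0,0]
    - [3,0,0,0,0,0]
    - [5,0,0.5,0,2,0]

```text
time_s: 32.83
ee_pos: [0.565, -0.0303, 0.0799]
eef_rot: [-1.571, 0.0, -0.106]
force: [-1.2, -0.1, -0.3]
grip_width: 0.0006
```

```bash
python3 st.py; python3 - <<'E'
from h import *
s=camera("side");crop(s["pixels"],270,350,120,210,6,"side17")
E
```

```text
t 32.83 pos [ 0.565  -0.0303  0.0799] r 108.7 theta 91.1 yaw -6.1 F toolx,z,up [-1.19 -0.21] -0.31 q6 -1.58
```

View pics/side17.png

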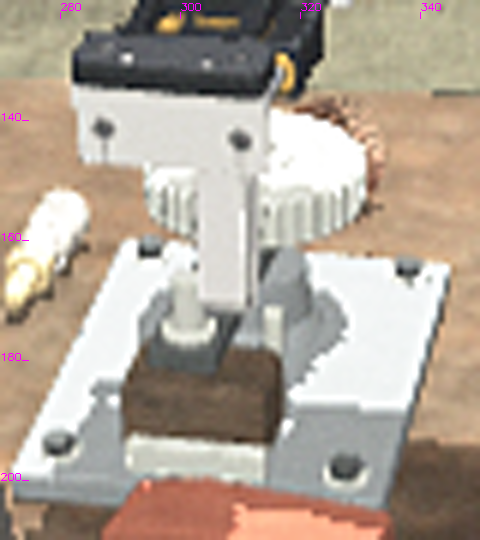

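The pin has started moving, now at (300,168). I'll keep pushing round the arc.

step_arm:
  targets:
    - [9.5,0,0.9,0,5,0]
    - [9.5,0,0.9,0,5,0]
    - [9.5,0,0.9,0,5,0]
    - [9.5,0,0.9,0,5,0]

```text
time_s: 33.38
ee_pos: [0.6027, -0.0356, 0.0798]
eef_rot: [-1.571, 0.0, -0.457]
force: [-0.5, -0.9, 0.1]
grip_width: 0.0002
```

```bash
python3 st.py; python3 - <<'E'
from h import *
s=camera("side");crop(s["pixels"],250,350,110,210,6,"side18")
E
```

```text
t 33.38 pos [ 0.6027 -0.0356  0.0798] r 109.42 theta 70.9 yaw -26.2 F toolx,z,up [-0.05 -1.04] 0.15 q6 -1.23
```

View pics/side18.png

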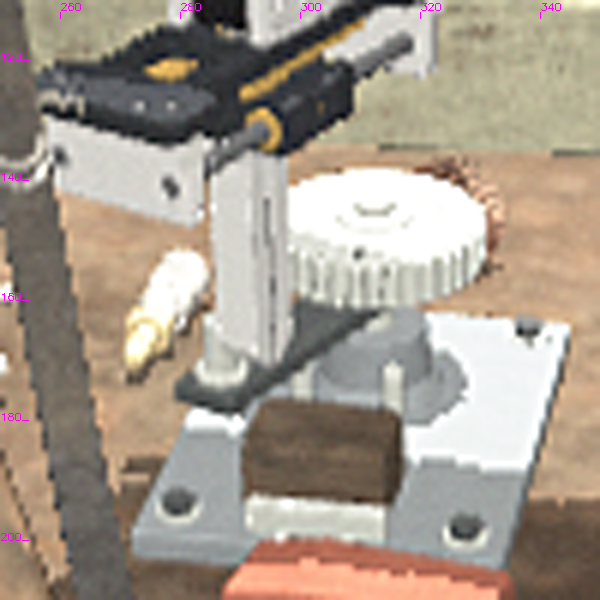

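step_arm:
  targets:
    - [9.5,0,0.9,0,5,0]
    - [9.5,0,0.9,0,5,0]
    - [9.5,0,0.9,0,5,0]
    - [9.5,0,0.9,0,5,0]
    - [9.5,0,0.9,0,5,0]
    - [6,0,0.5,0,3,0]
    - [3,0,0.2,0,1.5,0]
    - [0,0,0,0,0,0]

```text
time_s: 34.42
ee_pos: [0.6492, -0.0664, 0.0799]
eef_rot: [-1.571, -0.0, -0.968]
force: [0.6, 0.1, -0.6]
grip_width: 0.0002
```

```bash
python3 st.py; python3 - <<'E'
from h import *
s=camera("side");crop(s["pixels"],230,350,110,210,5,"side19")
E
```

```text
t 34.42 pos [ 0.6492 -0.0664  0.0799] r 109.69 theta 41.4 yaw -55.5 F toolx,z,up [0.19 0.54] -0.57 q6 -0.76
```

View pics/side19.png

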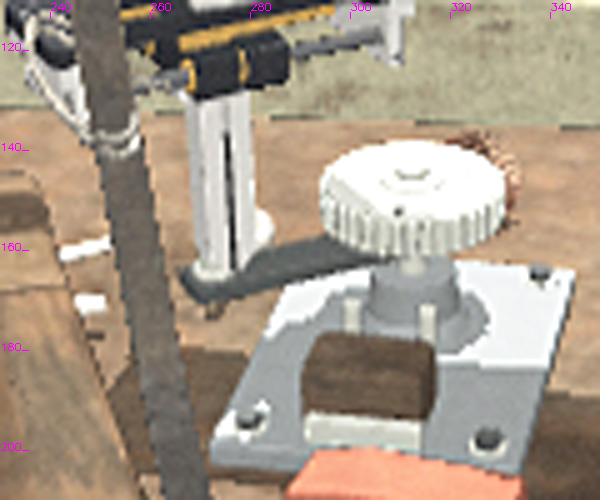

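The arm is well past the block. Backing off and rising.

step_arm:
  targets:
    - [-4,0,0,0,0,0]
    - [-10,0,0,0,0,0]
    - [-10,0,0,0,0,0]
    - [0,-20,0,0,0,0]
    - [0,-40,0,0,0,0]
    - [0,-40,0,0,0,0]
    - [0,-40,0,0,0,0]
    - [-20,-20,20,0,0,0]
    - [-20,0,30,0,0,0]
    - [-20,0,30,0,0,0]
    - [0,0,0,0,0,0]

```text
time_s: 35.85
ee_pos: [0.6679, 0.0501, 0.2411]
eef_rot: [-1.57, -0.0, -0.966]
force: [0.1, -1.3, 0.3]
grip_width: 0.0003
```

```bash
python3 st.py; python3 - <<'E'
from h import *
s=camera("side");crop(s["pixels"],230,430,90,230,4,"side20")
t=camera("top");crop(t["pixels"],300,470,130,300,3,"top20")
E
```

```text
t 35.85 pos [0.6679 0.0501 0.2411] r 214.38 theta 61.9 yaw -55.4 F toolx,z,up [ 1.13 -0.68] 0.29 q6 -0.58
```

View pics/side20.png

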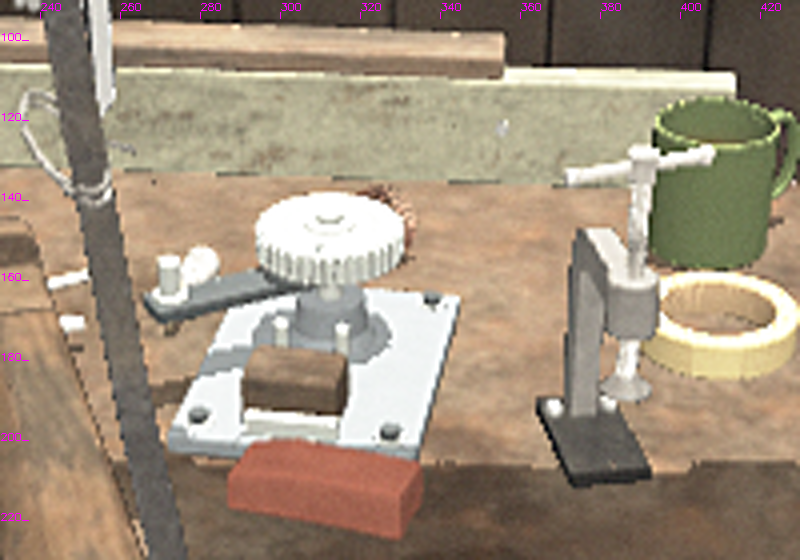

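View pics/top20.png

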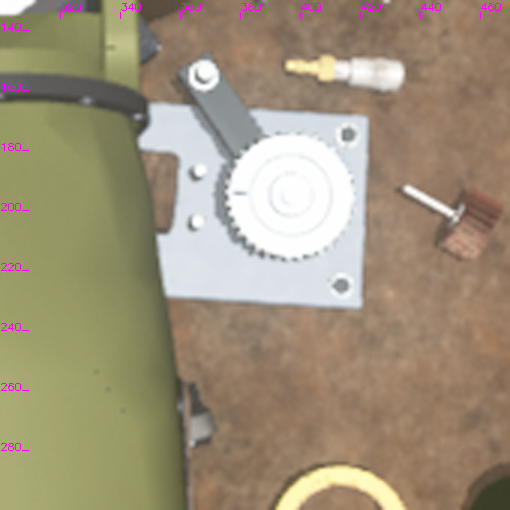

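Final views: the mark is on the start direction at (379,194). The pin has swung to (367,155), about 0.89 rad. The block is in its place and nothing is being touched. Handing in.

```bash
python3 - <<'E'
from h import *
from station import job
a=cv2.imread("pics/side0.png");b=camera("side")["pixels"][:,:,::-1]
def cen(im,box):
    x0,x1,y0,y1=box;h=cv2.cvtColor(np.ascontiguousarray(im[y0:y1,x0:x1]),cv2.COLOR_BGR2HSV)
    m=cv2.inRange(h,(3,60,25),(20,255,120));M=cv2.moments(m,True);return M["m10"]/M["m00"]+x0,M["m01"]/M["m00"]+y0,M["m00"]
box=(285,320,184,195);print("block",cen(a,box),cen(b,box))
print(get_obs()["joint_vel"].round(4));job.hand_in()
E
```

```text
block (303.60526315789474, 188.67894736842106, 190.0) (303.6363636363636, 188.9375, 176.0)
[-0.0109 -0.0007  0.0074  0.0012 -0.0051  0.003 ]
the job is handed in; nothing more can be done
```

I loosened the clamp ring two full turns and pushed the clamp arm clear of the block, then handed the job in at about 36 s. No verdict came back.

- **Ring:** I rolled the shut fingertip round the knurled rim in three strokes of about 240°, pressing with 4–10 N. The camera views of the mark put the turns at about 243°, then 483°, then two full turns. In the last views the mark sits back on its start line.
- **Clamp arm:** It stayed over the block until the ring was done. I then pushed the pin clockwise round its arc, and it ended at about 0.9 rad by the top view.
- **Block and other things:** The block's centre in the side view moved less than 0.3 pixel. The red bar, coupler and flap wheel look unmoved, judged by eye only. The gripper was lifted clear and the force reading was near zero.
- **Checks that disagreed:** Just before the end of the third stroke, the side view put the mark about 7° behind my count. I added two more 6° steps; after that the top view showed it lined up with the arm. The top view could not show the mark after the second stroke because the robot arm hid it, so that reading comes from the side view alone.

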